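# Clear the counting tray and open the safety-capped tablet bottle

## Robot

A 7-joint arm with a two-finger parallel gripper is mounted at the origin on a cart in front of the work surface, level with it; the furniture and walls round the work are solid. World frame = base frame: x ahead of the robot, y to its left, z up, the work surface at z = 0. Lengths are in m, angles in degrees, forces in N, time in s.
With the tool pointing down it reaches from about 0.35 to 0.775 m from the base axis. Payload 3.1 kg.
Tool frame: the origin (TCP) lies at the very end of the fingers, on their centre line; the grasp point (between the pads) lies hold_point_z behind it (hold_point_z is the distance from the TCP to the grasp point, in m); z points along the fingers, y is the line along which they close (so a half turn about z gives the same grasp; the last joint's range is limited). The gripper opens to 85 mm and grips with 20 to 120 N. Pads are 22 mm wide; open, the fingers measure 114 mm over their backs; the gripper's body (76 mm by 85 mm) begins 54 mm behind the grasp point. The pads swing forward as they close: fully open they stand 13 mm farther back than shut.
Start: joints at [63.787, 17.813, 0.802, 86.603, -0.252, 75.585, -1.558], TCP at [0.222, -0.503, 0.231] pointing down, gripper open.
Joint ranges: [-154.91, 154.91], [-16.99, 109.72], [-72.82, 74.43], [7.12, 147.25], [-82.49, 262.49], [11.32, 116.49], [-174.64, 174.64]. Speed limits (degrees/s): [159.86, 159.86, 180, 180, 180, 180, 180].

## Interface

Orientations are given as a 3x3 rotation matrix whose columns are the frame's x, y, z axes.
In Python, from rig import * gives the robot as it stands. Calls block until the motion is done:
- move_ptp(position, orientation): joint-space move of the TCP to a pose.
- movel(position, orientation=None, speed=0.15, guard=None): straight line of the TCP; orientation=None keeps the orientation; speed is the mean speed in m/s. With guard (N) it stops when the force on the tool has changed by that much, and returns True; else False.
- move_j(angles): joint-space move.
- gripper_to(opening, squeeze=None): opening from 0.0 (shut) to 1.0 (fully open); squeeze is the grip in N (None keeps the last); returns when the fingers have stopped.
- sleep(seconds).
- solve_ik(position, orientation): joint angles nearest the present ones, or None.
- observe(): the state.
- read_camera(name): name is "side" or "top"; returns the picture (384x512x3 uint8, red, green, blue); there is no depth.
- calibration(name): a dict with "intrinsics" (3x3 intrinsics, pixels), "R" (3x3) and "t" (3): a world point X has camera coordinates R X + t. Camera axes: x right, y down, z forward; pixel columns grow to the right and rows downward; lengths in m; the calibration is good to about 2 mm. A picture is of the moment at which its call begins. calibration takes no time and is no camera call.
A pose or a line that the arm cannot do raises PlanningError and nothing moves.
- job_done(): hands the job in; it is judged then, once.
Trained networks look in the newest picture that a camera, given by its name, has taken for a name from the list of things; names that differ only in an ending like _2 or _b are one class to them, and where a whole thing is asked for, a point or a joint stands for the part that bears it (a point fixed in the world has none). Each returns a list of dicts, best first, with "conf" (0 to 1); they miss things now and then, are a little off and sometimes report something else, mostly with a low value. They report only what shows in the picture. A call takes as long as a camera call.
- spot_in(target, camera): "centre" ([column, row] in pixels, amid what is visible of it).
The state is a dict: "clock": time; "joints": joint angles; "qvel": joint speeds; "joint_torque": joint torques, N m; "position": TCP position; "eef_rot": TCP orientation; "ft_force": force on the tool from outside, world axes, zero at the start; "ft_torque": the same for the moment, N m; "width": opening from 0.0 (shut) to 1.0 (fully open); "grip_force": force on a finger pad.
Only numpy, scipy, OpenCV 4.12 (cv2) and the standard library are available. Lean on these libraries where they do the work, as an engineer would, in place of code of your own. Each camera call takes 0.05 s, during which the arm holds its last target. There are 200 camera calls.

## Task

Clear the blue counting tray by picking it up and tipping its three orange tablets into the steel bowl, and set the empty tray back down flat on the worktop. Then open the orange tablet bottle: press its white safety cap down, keep it pressed and twist it anticlockwise until it is free, and lift it straight up. Finish while holding the cap, upright and still, about 6 cm above the bottle; leave everything else where it stands.

Things in the scene. Friction and masses are not known exactly. Their poses are not given: they have to be found in the camera images.
- tray: loose blue counting tray, 130 mm long (its x) by 90 mm wide (its y), about 140 g, level at the start. Origin: centre of the underside, z up. Floor 3 mm thick, side walls 16 mm high. Its +x end carries the grip tab; its -x end is the open spout, which starts out facing roughly toward the robot (within 30 degrees).
- tray_tab (a point): middle of the top edge of the tray's upright grip tab, at x = 60 mm in the tray's frame and 60 mm above its underside. The tab is 10 mm thick along the tray's x and 56 mm wide along its y; pinch it from above across its thickness.
- tray_spout (a point): middle of the tray's open spout edge (x = -65 mm in the tray's frame, at floor level, no lip). The tablets start to slide at a slope of about 25 degrees; 45 degrees empties the tray.
- tablet_1: orange tablet, a disc 25 mm in diameter and 9 mm thick, 12 g, lying loose on the tray's floor at the start. Origin: centre of its underside.
- tablet_2: orange tablet, a disc 25 mm in diameter and 9 mm thick, 12 g, lying loose on the tray's floor at the start. Origin: centre of its underside.
- tablet_3: orange tablet, a disc 25 mm in diameter and 9 mm thick, 12 g, lying loose on the tray's floor at the start. Origin: centre of its underside.
- bowl: loose round steel bowl, 150 mm across the rim, 55 mm high, wall 3 mm, foot 68 mm across. Origin: centre of the underside.
- bottle: squat orange tablet bottle with a pale label, standing in a round black holder 96 mm across; both are fixed to the worktop and cannot move. Origin: on the bottle's axis at the worktop, z up. Body 68 mm across up to 72 mm high, shoulder closing in to the neck at 85 mm; closed, the cap's top is at 127 mm.
- cap: loose white ribbed safety cap, green disc on top, 51 mm diameter, 30 mm high, 30 g. Origin: on its axis at its lower edge, z up (97 mm above the worktop when closed); its x axis lies along the bottle's when closed. A spring in the neck pushes it up (5 N closed, 9 N pressed down). Grip it across its diameter from above.
- cap_top (a point): centre of the cap's top. To open: press down more than 4 mm (it bottoms at 7 mm), keep it down and turn anticlockwise seen from above. Locked until turned 55 degrees, free to lift from 57 to 87 degrees (72 is the middle), hard stop at about 88. It cannot turn clockwise.
- tape_white: bystander: roll of white tape lying flat, 66x62x25 mm. Leave it alone. Origin: centre of its underside.
- strip_pot: bystander: small black test-strip pot with grey lid, 32x28x49 mm. Leave it alone. Origin: centre of its underside.
- glucometer: bystander: white glucose meter lying flat, 97x51x20 mm. Leave it alone. Origin: centre of its underside.
- gauze_box: bystander: white and blue carton, 64x106x45 mm. Leave it alone. Origin: centre of its underside.
- thermometer: bystander: white clinical thermometer lying flat, 138 mm long. Leave it alone. Origin: centre of its underside.

How it is judged:
By the outcome, as a careful person would: the job done as asked, in the order asked, and still so for the second after the job is handed in, while the arm keeps its last pose, push and grip.
It also fails if it takes over 72 s, if anything falls off the work surface, if the arm or the gripper's body presses on something with over 40 N, if the wrist force passes 120 N, or if a joint passes its speed limit or range.

## Working session

There is one attempt and no reset: what is moved stays moved. The work goes in short steps, each a Python script; the robot and the scene stay as the last script left them, time stands still between calls to the robot, and variables do not carry over. Pictures are saved under pics/ and viewed, at most 10 in all, crops included, and the job is handed in when it is done.

```bash
mkdir -p pics; ls
python3 - <<'E'
from rig import *
import cv2, numpy as np
s=observe(); print({k:np.round(v,3).tolist() for k,v in s.items()})
try: print(hold_point_z)
except Exception as e: print(e)
for c in("top","side"):
    im=read_camera(c); cv2.imwrite(f"pics/{c}0.png",cv2.cvtColor(im,cv2.COLOR_RGB2BGR))
    k=calibration(c); print(c,np.round(k["intrinsics"],1).tolist(),np.round(-np.array(k["R"]).T@k["t"],3))
    for t in("tray","tray_tab","tray_spout","tablet_1","bowl","bottle","cap","cap_top"):
        print(t,[(np.round(d["centre"],1).tolist(),round(d["conf"],2)) for d in spot_in(t,c)][:4])
E
```

```text
pics
{'clock': 0.0, 'joints': [63.787, 17.862, 0.801, 86.692, -0.254, 75.584, -1.558], 'qvel': [-0.046, -0.039, 0.077, -0.042, -0.04, -0.033, -0.019], 'joint_torque': [-0.0, -37.991, 0.146, -23.059, 0.012, 0.013, -0.0], 'position': [0.222, -0.502, 0.23], 'eef_rot': [[0.915, 0.404, -0.001], [0.404, -0.915, 0.002], [-0.0, -0.002, -1.0]], 'ft_force': [0.134, -0.737, -0.446], 'ft_torque': [0.024, 0.044, -0.008], 'grip_force': 0.0, 'width': 1.0}
0.0187
top [[440.3, 0.0, 256.1], [0.0, 440.3, 193.6], [0.0, 0.0, 1.0]] [0.292 0.011 1.505]
tray [([327.3, 223.1], 0.72)]
tray_tab [([327.3, 225.3], 0.91)]
tray_spout [([325.3, 221.9], 0.87), ([312.8, 230.6], 0.6)]
tablet_1 [([322.5, 224.1], 0.56)]
bowl [([189.1, 227.5], 0.97)]
bottle [([252.7, 223.5], 0.93), ([311.2, 174.1], 0.16)]
cap [([253.8, 213.5], 0.72)]
cap_top [([252.3, 214.4], 0.61)]
side [[347.5, 0.0, 254.0], [0.0, 347.5, 195.9], [0.0, 0.0, 1.0]] [ 0.211 -0.996  0.876]
tray [([299.5, 326.7], 0.73), ([224.7, 183.5], 0.33)]
tray_tab [([259.4, 256.7], 0.89)]
tray_spout [([267.9, 257.4], 0.59)]
tablet_1 []
bowl [([221.6, 185.9], 0.9)]
bottle [([249.4, 213.3], 0.8)]
cap [([246.0, 194.4], 0.73), ([301.5, 219.8], 0.64)]
cap_top [([244.0, 195.8], 0.5)]
```

View pics/top0.png

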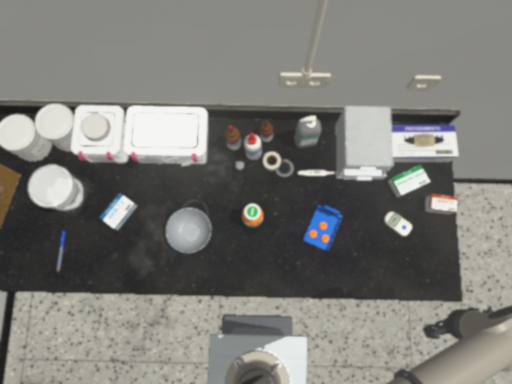

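View pics/side0.png

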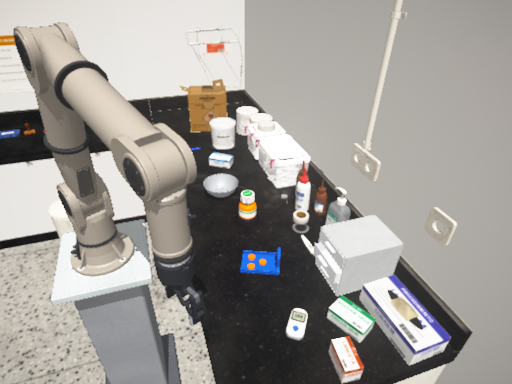

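The top view shows the tray at about (322,228) with its tab up and to the right, the bottle at (252,215) and the bowl at (188,230). The side view agrees. Next I'll fit the silhouettes in both views.

```bash
cat > vis.py <<'E'
from rig import *
import cv2, numpy as np
from scipy.optimize import minimize, least_squares
def proj(X,c):
    k=calibration(c); Y=np.atleast_2d(X)@np.array(k["R"]).T+k["t"]; p=Y@np.array(k["intrinsics"]).T
    return p[:,:2]/p[:,2:]
def tri(obs):  # {cam:(u,v)}
    A=[];b=[]
    for c,(u,v) in obs.items():
        k=calibration(c); d=np.array(k["R"]).T@np.linalg.solve(k["intrinsics"],[u,v,1]); d/=np.linalg.norm(d)
        o=-np.array(k["R"]).T@k["t"]; P=np.eye(3)-np.outer(d,d); A.append(P); b.append(P@o)
    return np.linalg.lstsq(np.vstack(A),np.hstack(b),rcond=None)[0]
def onplane(uv,c,z):
    k=calibration(c); d=np.array(k["R"]).T@np.linalg.solve(k["intrinsics"],[*uv,1]); o=-np.array(k["R"]).T@k["t"]
    return o+d*(z-o[2])/d[2]
def box(x0,x1,y,z0,z1): return np.array([[x,s*y,z] for x in(x0,x1) for s in(-1,1) for z in(z0,z1)])
PARTS=[box(-.065,.065,.045,0,.016),box(.055,.065,.028,0,.06)]
S=4
def tray_mask(p,c,shape):
    x,y,a=p; R=np.array([[np.cos(a),-np.sin(a),0],[np.sin(a),np.cos(a),0],[0,0,1]])
    m=np.zeros((shape[0]*S,shape[1]*S),np.uint8)
    for B in PARTS:
        q=proj(B@R.T+[x,y,0],c); q=(q+.5)*S-.5
        cv2.fillConvexPoly(m,cv2.convexHull(np.round(q*16).astype(np.int32)),255,shift=4)
    return cv2.resize(m,None,fx=1/S,fy=1/S,interpolation=cv2.INTER_AREA)/255.
def blue(im,near,r=45):
    h=cv2.cvtColor(im,cv2.COLOR_RGB2HSV); u,v=np.round(near).astype(int)
    m=((h[...,0]>100)&(h[...,0]<128)&(h[...,1]>140)&(h[...,2]>50)).astype(np.uint8)
    o=((h[...,0]<22)&(h[...,1]>120)&(h[...,2]>120)).astype(np.uint8)
    w=np.zeros_like(m); w[v-r:v+r,u-r:u+r]=1
    return cv2.morphologyEx((m|o)*w,cv2.MORPH_CLOSE,np.ones((3,3),np.uint8))
def fit_tray(ims,p0):
    ms={c:blue(im,proj([p0[0],p0[1],.01],c)[0]) for c,im in ims.items()}
    f=lambda p:sum(np.abs(tray_mask(p,c,m.shape)-m).sum() for c,m in ms.items())
    return min((minimize(f,[p0[0],p0[1],a],method="Nelder-Mead",options=dict(initial_simplex=np.array([p0[0],p0[1],a])+np.array([[0,0,0],[.02,0,0],[0,.02,0],[0,0,.2]]))) for a in p0[2]+np.array([-.3,0,.3])),key=lambda r:r.fun)
E
python3 - <<'E'
from vis import *
ims={c:cv2.cvtColor(cv2.imread(f"pics/{c}0.png"),cv2.COLOR_BGR2RGB) for c in("top","side")}
p0=onplane((322,228),"top",.01); print("tray0",p0)
for cs in(("top","side"),("top",),("side",)):
    r=fit_tray({c:ims[c] for c in cs},[p0[0],p0[1],-.4]); print(cs,np.round(r.x,4),np.degrees(r.x[2]),r.fun)
    if len(cs)==2: P=r.x
# cap green disc
ob={}
for c,n in(("top",(252,212)),("side",(246,194))):
    h=cv2.cvtColor(ims[c],cv2.COLOR_RGB2HSV); m=((h[...,0]>40)&(h[...,0]<90)&(h[...,1]>70)).astype(np.uint8)
    w=np.zeros_like(m); w[n[1]-15:n[1]+15,n[0]-15:n[0]+15]=1
    v,u=np.nonzero(m*w); ob[c]=((u.min()+u.max())/2,(v.min()+v.max())/2); print(c,len(u),ob[c],u.mean(),v.mean(),onplane(ob[c],c,.127))
print("cap",tri(ob))
# bowl rough
print("bowl top",onplane((188.5,230),"top",.055),"side",onplane((221.,184.5),"side",.055))
out=[]
for c in ims:
    big=cv2.resize(cv2.cvtColor(ims[c],cv2.COLOR_RGB2BGR),None,fx=4,fy=4,interpolation=cv2.INTER_CUBIC)
    m=(tray_mask(P,c,(384,512))>.5).astype(np.uint8); m=cv2.resize(m,None,fx=4,fy=4,interpolation=0)
    cv2.drawContours(big,cv2.findContours(m,0,1)[0],-1,(0,255,255),1)
    b=onplane((188.5,230),"top",.055); t=np.linspace(0,6.28,60)
    q=proj(np.c_[b[0]+.075*np.cos(t),b[1]+.075*np.sin(t),0*t+.055],c)*4+1.5
    cv2.polylines(big,[q.astype(np.int32)],True,(0,255,255),1)
    y,x=((180,160) if c=="top" else (160,190)); out.append(cv2.resize(big[y*4:y*4+ (300 if c=="top" else 480),x*4:x*4+760],(760,300)if c=="top" else None,fx=.62 if c!="top" else 0,fy=.62 if c!="top" else 0) if c=="top" else big[y*4:y*4+480:2,x*4:x*4+760])
W=760; cv2.imwrite("pics/fit.png",np.vstack([out[0],cv2.copyMakeBorder(out[1],0,0,0,W-out[1].shape[1],0)]))
E
```

```text
tray0 [ 0.50622953 -0.21337422  0.01      ]
('top', 'side') [ 0.5106 -0.2144 -0.404 ] -23.146847865541943 156.88235294117646
('top',) [ 0.5088 -0.2137 -0.4036] -23.12545219141938 74.55294117647058
('side',) [ 0.512  -0.2137 -0.4074] -23.34361338194504 59.509803921568626
top 74 (np.float64(252.0), np.float64(211.5)) 251.93243243243242 211.3108108108108 [0.53738716 0.02602064 0.127     ]
side 40 (np.float64(247.0), np.float64(192.5)) 247.125 192.825 [0.54231998 0.03226619 0.127     ]
cap [0.53833487 0.02563409 0.1317679 ]
bowl top [0.48345051 0.2355882  0.055     ] side [0.48609273 0.22124222 0.055     ]
```

View pics/fit.png

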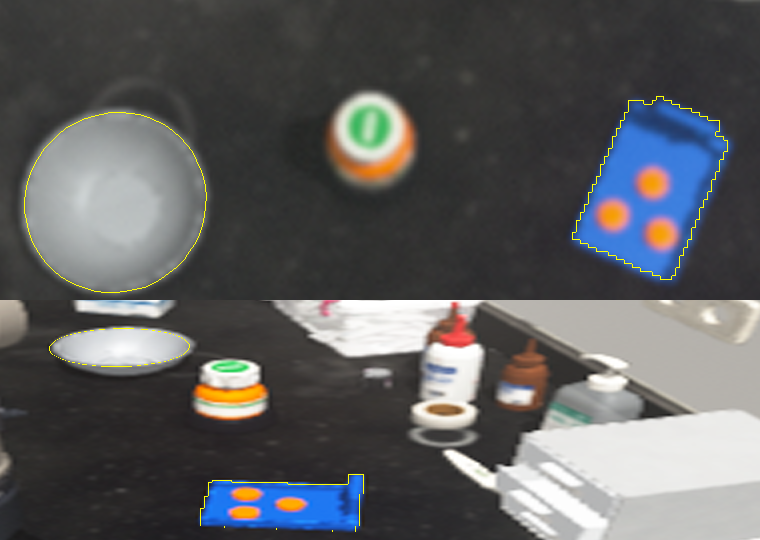

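The tray is at (0.511, -0.214) with yaw -23°, the bowl at about (0.484, 0.234) and the cap at (0.538, 0.027). Each fits its known height and size. Now I'll check IK along the tipping path, then grasp.

```bash
cat > mot.py <<'E'
from vis import *
from scipy.spatial.transform import Rotation as Rn
TR=np.array([.5106,-.2144,np.radians(-23.1)]); BOWL=np.array([.484,.234]); CAP=np.array([.5385,.027])
GZ=.026   # TCP height above tray underside while gripping tab
SGN=1
def tray_R(yaw,tilt=0): return (Rn.from_euler("z",yaw)*Rn.from_euler("y",-np.radians(tilt))).as_matrix()
def tool_R(yaw,tilt=0,s=None):
    s=SGN if s is None else s   # tool y along s*tray x, tool z along -tray z
    return tray_R(yaw,tilt)@np.array([[0,s,0],[s,0,0],[0,0,-1.]])
def tcp_from_spout(sp,yaw,tilt): return np.array(sp)+tray_R(yaw,tilt)@[.125,0,GZ]
def tcp_from_tray(p,z): return np.array([*p[:2],z])+tray_R(p[2])@[.06,0,GZ]
az=np.arctan2(BOWL[1],BOWL[0]); U=np.array([np.cos(az),np.sin(az)])
def pour_pose(tilt,z,yaw=az,off=.02): 
    d=np.array([np.cos(yaw),np.sin(yaw)]); return tcp_from_spout([*(BOWL+off*d),z],yaw,tilt)
E
python3 - <<'E'
from mot import *
for s in(1,-1):
    print(s)
    for n,p,R in [("grab",tcp_from_tray(TR,0),tool_R(TR[2],0,s))]+[(f"pour{t} {y:.0f}",pour_pose(t,.065,np.radians(y)),tool_R(np.radians(y),t,s)) for y in(10,25.7) for t in(0,25,50)]+[(f"cap{a}",np.r_[CAP,.09],tool_R(np.radians(a),0,s)) for a in(-36,0,36)]:
        q=solve_ik(p,R); print(n,np.round(p,3),None if q is None else np.round(q).tolist())
E
```

```text
1
grab [ 0.566 -0.238  0.026] [33.0, 37.0, -17.0, 90.0, 12.0, 55.0, -11.0]
pour0 10 [0.627 0.259 0.091] [3.0, 48.0, -49.0, 73.0, 36.0, 74.0, -36.0]
pour25 10 [0.604 0.255 0.141] [3.0, 24.0, -41.0, 102.0, 40.0, 41.0, -49.0]
pour50 10 [0.563 0.248 0.177] [17.0, 17.0, -62.0, 128.0, 100.0, 36.0, -113.0]
pour0 26 [0.615 0.297 0.091] [2.0, 51.0, -57.0, 72.0, 42.0, 78.0, -27.0]
pour25 26 [0.594 0.287 0.141] [-0.0, 23.0, -35.0, 103.0, 26.0, 36.0, -23.0]
pour50 26 [0.556 0.269 0.177] [26.0, 14.0, -60.0, 129.0, 119.0, 16.0, -115.0]
cap-36 [0.538 0.027 0.09 ] [21.0, 28.0, -35.0, 99.0, 18.0, 59.0, -56.0]
cap0 [0.538 0.027 0.09 ] [23.0, 29.0, -38.0, 99.0, 20.0, 60.0, -22.0]
cap36 [0.538 0.027 0.09 ] [25.0, 29.0, -41.0, 98.0, 22.0, 60.0, 13.0]
-1
grab [ 0.566 -0.238  0.026] [-17.0, 52.0, 64.0, 92.0, -50.0, 69.0, -145.0]
pour0 10 [0.627 0.259 0.091] [7.0, 53.0, -62.0, 73.0, 46.0, 79.0, 138.0]
pour25 10 [0.604 0.255 0.141] [16.0, 32.0, -62.0, 102.0, 55.0, 49.0, 121.0]
pour50 10 [0.563 0.248 0.177] [-9.0, 10.0, -31.0, 128.0, 99.0, 26.0, 64.0]
pour0 26 [0.615 0.297 0.091] [-60.0, 53.0, 64.0, 76.0, -47.0, 79.0, -151.0]
pour25 26 [0.594 0.287 0.141] [-75.0, 31.0, 65.0, 105.0, -48.0, 43.0, -143.0]
pour50 26 [0.556 0.269 0.177] [26.0, 14.0, -60.0, 129.0, 119.0, 16.0, 65.0]
cap-36 [0.538 0.027 0.09 ] [37.0, 38.0, -62.0, 98.0, 36.0, 66.0, 109.0]
cap0 [0.538 0.027 0.09 ] [37.0, 38.0, -62.0, 98.0, 36.0, 66.0, 145.0]
cap36 [0.538 0.027 0.09 ] [9.0, 25.0, -19.0, 99.0, 9.0, 58.0, -156.0]
```

Run:
```python
from mot import *
lo=np.array([-154.91,-16.99,-72.82,7.12,-82.49,11.32,-174.64]);hi=np.array([154.91,109.72,74.43,147.25,262.49,116.49,174.64])
for y in range(-100,20,15):
  for s in(1,-1):
    o=[]
    for t,z in((0,.15),(20,.09),(52,.065)):
        q=solve_ik(pour_pose(t,z,np.radians(y)),tool_R(np.radians(y),t,s))
        o.append("None" if q is None else str(np.round(q).astype(int).tolist())+f" m{min(np.min(q-lo),np.min(hi-q)):.0f}")
    print(y,s,*o)
```

```text
-100 1 [23, 15, -43, 103, 11, 67, -124] m30 [-52, 22, 32, 98, 6, 73, -123] m39 [-66, 48, 43, 78, 10, 97, -126] m20
-100 -1 [28, 17, -50, 103, 14, 67, 54] m23 [11, 30, -53, 96, 36, 85, 29] m20 [-24, 45, -31, 76, 43, 113, 22] m3
-85 1 [21, 20, -42, 97, 14, 68, -110] m31 [17, 36, -65, 95, 47, 87, -143] m7 [-66, 41, 32, 85, 23, 88, -126] m28
-85 -1 [27, 22, -50, 97, 18, 69, 67] m23 [10, 30, -52, 96, 40, 82, 43] m20 [-15, 48, -51, 83, 59, 115, 24] m1
-70 1 [18, 24, -41, 92, 16, 70, -96] m32 [13, 32, -58, 95, 46, 80, -126] m15 [-63, 34, 22, 93, 35, 80, -127] m36
-70 -1 [25, 27, -52, 91, 22, 72, 79] m21 [10, 29, -52, 96, 43, 78, 56] m21 [-11, 48, -60, 91, 69, 113, 30] m3
-55 1 [15, 29, -41, 86, 19, 73, -83] m32 [13, 32, -58, 95, 48, 76, -112] m15 [-59, 28, 11, 102, 48, 73, -127] m43
-55 -1 [26, 36, -62, 85, 32, 78, 87] m11 [15, 34, -62, 95, 51, 78, 66] m11 [-9, 44, -62, 100, 75, 105, 37] m11
-40 1 [12, 33, -43, 80, 22, 75, -72] m30 [16, 36, -65, 95, 54, 74, -101] m8 [-60, 23, 11, 110, 56, 63, -124] m37
-40 -1 [21, 40, -62, 80, 35, 81, 100] m11 [15, 34, -62, 95, 53, 73, 80] m11 [-12, 32, -51, 109, 75, 87, 46] m21
-25 1 [9, 37, -45, 75, 26, 78, -60] m27 [14, 33, -60, 95, 52, 67, -86] m13 [-51, 17, 1, 118, 69, 54, -123] m29
-25 -1 [16, 44, -62, 75, 38, 83, 112] m11 [15, 34, -62, 95, 53, 68, 94] m11 [-16, 23, -41, 117, 78, 68, 53] m31
-10 1 [7, 41, -49, 71, 30, 81, -49] m24 [10, 30, -53, 95, 46, 59, -68] m20 [-48, 13, 1, 125, 81, 42, -122] m22
-10 -1 [12, 46, -62, 70, 40, 85, 125] m11 [15, 34, -62, 95, 52, 63, 108] m11 [-20, 15, -31, 124, 85, 49, 57] m23
5 1 [4, 44, -53, 68, 34, 83, -39] m20 [10, 30, -52, 95, 42, 54, -52] m20 [13, 18, -62, 128, 101, 44, -118] m11
5 -1 [7, 48, -62, 67, 41, 86, 138] m11 [15, 34, -62, 95, 49, 58, 123] m11 [-32, 9, -10, 130, 99, 29, 57] m18
```

Tipping with yaw -55° and s=+1 leaves comfortable joint margins. Now I'll grasp and lift the tray.

Run:
```python
from mot import *
R=tool_R(TR[2]); p=tcp_from_tray(TR,0)
move_ptp(p+[0,0,.12],R); gripper_to(.5)
print(movel(p+[0,0,.001],speed=.12,guard=8))
gripper_to(0,60); s=observe(); print(s["clock"],s["width"],s["grip_force"],s["position"]-p,s["ft_force"])
movel(p+[0,0,.05],speed=.08); 
s=observe(); print(s["clock"],s["width"],s["grip_force"],s["ft_force"],np.round(s["joints"]))
for c in("top","side"):
    im=read_camera(c); cv2.imwrite(f"pics/{c}1.png",cv2.cvtColor(im,cv2.COLOR_RGB2BGR))
a=cv2.imread("pics/top1.png")[165:265,270:390]; b=cv2.imread("pics/side1.png")[190:290,210:330]
cv2.imwrite("pics/lift.png",cv2.resize(np.hstack([a,b]),None,fx=3.3,fy=3.3,interpolation=2))
```

```text
False
4.55 0.11261590649618278 59.08580839633942 [ 0.00061852 -0.00020669  0.00183362] [-0.76224773  0.77062276  3.65720818]
5.3167 0.10782980373030138 58.36989104747772 [-0.67394743 -0.45625641 -2.07428225] [ 33.  33. -17.  87.  10.  61. -10.]
```

View pics/lift.png

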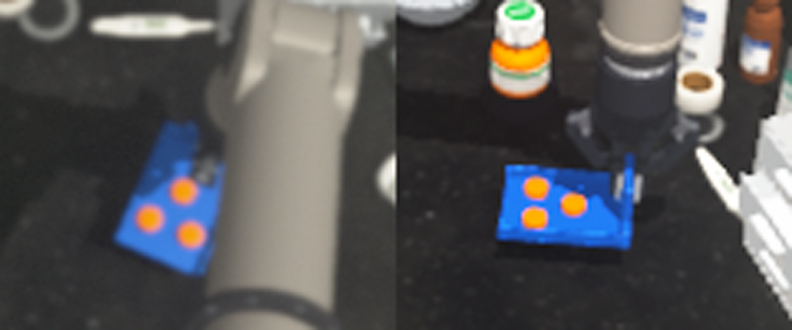

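The tray is held level at this height, with all three tablets on it. Next: carry it over and pour.

Run:
```python
from mot import *
p=tcp_from_tray(TR,0); Y=np.radians(-55)
movel(p+[0,0,.18],speed=.15)
movel(pour_pose(0,.165,Y),tool_R(Y),speed=.18)
for t,z in((8,.13),(16,.095),(26,.08),(36,.068),(45,.065),(52,.065)):
    movel(pour_pose(t,z,Y),tool_R(Y,t),speed=.08)
    s=observe(); print(t,round(s["clock"],2),np.round(s["joints"]),np.round(s["ft_force"],1),round(s["grip_force"]))
sleep(.5)
for c in("top","side"):
    im=read_camera(c); cv2.imwrite(f"pics/{c}2.png",cv2.cvtColor(im,cv2.COLOR_RGB2BGR))
a=cv2.imread("pics/top2.png")[170:270,140:270]; b=cv2.imread("pics/side2.png")[120:220,170:300]
cv2.imwrite("pics/pour.png",cv2.resize(np.hstack([a,b]),None,fx=3,fy=3,interpolation=2))
```

```text
8 8.93 [ -5.  22. -18.  90.  16.  67. -82.] [ 0.1 -0.5 -1.3] 58
16 9.33 [-12.  22. -16.  95.  24.  64. -93.] [ 0.9 -0.5 -1.2] 58
26 9.66 [ -21.   22.  -14.   98.   35.   65. -105.] [ 1.1 -1.  -1.1] 59
36 10.01 [ -29.   23.  -13.  100.   44.   69. -117.] [ 0.1 -1.2 -1.8] 59
45 10.39 [ -36.   26.  -12.  101.   51.   75. -126.] [-0.3 -0.5 -0.9] 59
52 10.73 [ -42.   28.  -11.  101.   55.   80. -132.] [-0.1 -0.3 -1.4] 59
```

View pics/pour.png

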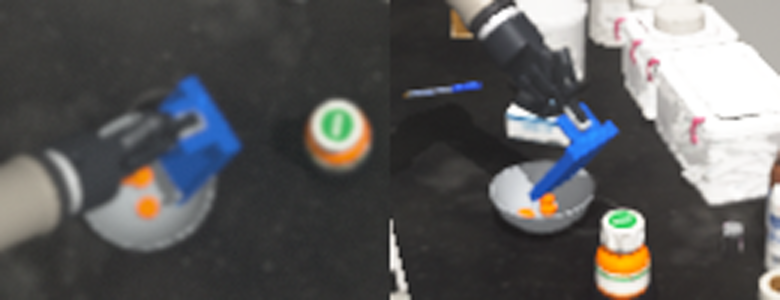

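The tablets are in the bowl and the tray floor looks empty. I'll return the tray to its original place and set it down level.

Run:
```python
from mot import *
p=tcp_from_tray(TR,0); Y=np.radians(-55)
movel(pour_pose(52,.15,Y),tool_R(Y,52),speed=.12)
im=read_camera("top"); cv2.imwrite("pics/top3.png",cv2.cvtColor(im,cv2.COLOR_RGB2BGR))
im=read_camera("side"); cv2.imwrite("pics/side3.png",cv2.cvtColor(im,cv2.COLOR_RGB2BGR))
movel(pour_pose(20,.18,Y),tool_R(Y,20),speed=.1)
movel(pour_pose(0,.18,Y),tool_R(Y,0),speed=.08)
R=tool_R(TR[2])
movel(p+[0,0,.18],R,speed=.2)
movel(p+[0,0,.015],speed=.15)
print(movel(p+[0,0,-.003],speed=.02,guard=3)); s=observe(); print(s["position"]-p,s["ft_force"],s["clock"])
gripper_to(.5); s=observe(); print(s["ft_force"],s["clock"])
movel(p+[0,0,.12],speed=.12)
move_ptp([.45,.03,.25],tool_R(0)); s=observe(); print(s["clock"],np.round(s["joints"]))
ims={}
for c in("top","side"):
    ims[c]=read_camera(c); cv2.imwrite(f"pics/{c}4.png",cv2.cvtColor(ims[c],cv2.COLOR_RGB2BGR))
r=fit_tray({"side":ims["side"]},TR); print(r.x,r.fun)
a=cv2.imread("pics/side3.png")[130:230,180:290]; b=cv2.imread("pics/side4.png")[150:280,180:310];d=cv2.imread("pics/top4.png")[160:275,145:365]
f=lambda x,h:cv2.resize(x,None,fx=h/x.shape[0],fy=h/x.shape[0],interpolation=2)
x=np.hstack([f(a,260),f(b,260)]); y=f(d,290); W=max(x.shape[1],y.shape[1])
cv2.imwrite("pics/after.png",np.vstack([cv2.copyMakeBorder(i,0,0,0,W-i.shape[1],0) for i in(x,y)]))
```

```text
True
[ 1.43854912e-04 -7.10446149e-05  1.79716672e-03] [0.63315622 0.36125488 3.64715155] 17.5333
[-0.48333617 -0.41214849  0.31473352] 17.95
20.275 [ 15.   7. -23.  98.   3.  75.  -9.]
[ 0.51530013 -0.21524828 -0.39325163] 62.17647058823529
```

View pics/after.png

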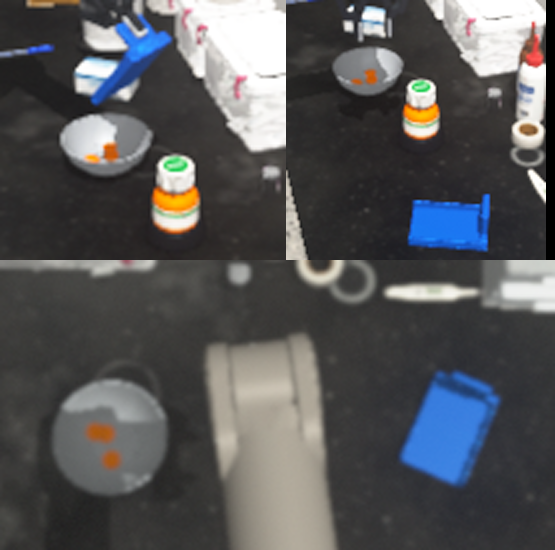

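All three tablets are in the bowl, and the tray is empty and flat in its place. Now I'll grip the cap and press it down.

Run:
```python
from mot import *
C=np.array([.538,.0268]); R=tool_R(np.radians(-36))
def st(n): s=observe(); print(n,round(s["clock"],2),np.round(s["position"],4),"F",np.round(s["ft_force"],1),"T",np.round(s["ft_torque"],2),round(s["width"],3),round(s["grip_force"])); return s
move_ptp(np.r_[C,.19],R); gripper_to(1.0)
print(movel(np.r_[C,.097],speed=.08,guard=6)); st("down")
gripper_to(0,20); s=st("close20")
```

```text
False
down 22.88 [0.5386 0.0269 0.0976] F [-0.1 -0.6  0.2] T [ 0.02 -0.01  0.01] 0.997 0
close20 23.28 [0.5378 0.0272 0.0976] F [-2.6 -0.2  3.7] T [0.15 0.5  0.03] 0.586 23
```

Run:
```python
from mot import *
def st(n): s=observe(); print(n,round(s["clock"],2),np.round(s["position"],4),"F",np.round(s["ft_force"],1),"T",np.round(s["ft_torque"],2),round(s["width"],3),round(s["grip_force"]),round(s["joints"][6],1)); return s
gripper_to(1.0); C=np.array([.5375,.0268])
p=np.r_[C,.097]
movel(p+[0,0,.001],tool_R(np.radians(54)),speed=.1); a=st("rot")
gripper_to(0,20); b=st("close54")
```

```text
rot 25.44 [0.5375 0.0267 0.098 ] F [ 0.6 -0.3  0.8] T [ 0.03 -0.01 -0.02] 1.0 0 32.3
close54 25.85 [0.5381 0.0275 0.0985] F [0.4 1.3 1.1] T [ 0.32 -0.22 -0.06] 0.589 22 32.3
```

The cap centre is about (0.538, 0.028). Now grip firmly, press and twist.

Run:
```python
from mot import *
def st(n): s=observe(); print(n,round(s["clock"],2),np.round(s["position"],4),"F",np.round(s["ft_force"],1),"T",np.round(s["ft_torque"],2),round(s["width"],3),round(s["grip_force"]),round(s["joints"][6],1)); return s
gripper_to(1.0); p=np.r_[.538,.028,.0965]
movel(p,tool_R(np.radians(-36)),speed=.1); st("rot")
gripper_to(0,70); st("grip")
movel(p-[0,0,.0075],speed=.02,guard=30); st("press")
```

```text
rot 28.01 [0.538  0.028  0.0965] F [-0.7 -1.2 -1. ] T [-0.01 -0.03 -0.03] 0.998 0 -48.9
grip 28.43 [0.5381 0.028  0.0969] F [-0.8  0.   3.1] T [-0.    0.25  0.02] 0.58 72 -48.9
press 28.95 [0.5381 0.028  0.0902] F [-2.9 -0.6  7.9] T [-0.06  0.64 -0.06] 0.577 72 -49.1
```

Run:
```python
from mot import *
def st(n): s=observe(); print(n,round(s["clock"],2),np.round(s["position"],4),"F",np.round(s["ft_force"],1),"T",np.round(s["ft_torque"],2),round(s["width"],3),round(s["grip_force"]),round(s["joints"][6],1)); return s
p=np.r_[.538,.028,.0965-.0075]
for a in(18,36,54,72):
    movel(p,tool_R(np.radians(-36+a))); s=st(a)
    print("yaw",np.degrees(np.arctan2(s["eef_rot"][1][1],s["eef_rot"][0][1])))
```

```text
18 29.42 [0.5396 0.0284 0.0908] F [-1.8  0.4  7.5] T [ 0.03  0.21 -0.01] 0.58 72 -32.8
yaw -17.98577175914144
36 29.88 [0.5399 0.0287 0.0909] F [-0.3  0.5  8. ] T [0.04 0.22 0.  ] 0.579 72 -16.6
yaw 0.0215615809795752
54 30.35 [0.5396 0.029  0.0908] F [-1.1  0.5  8.5] T [0.07 0.26 0.11] 0.574 72 -0.4
yaw 18.032166058304604
72 30.82 [0.5397 0.029  0.0908] F [-0.9  0.5  8.1] T [0.11 0.18 0.02] 0.58 72 15.6
yaw 36.030440765234836
```

Run:
```python
from mot import *
def st(n): s=observe(); print(n,round(s["clock"],2),np.round(s["position"],4),"F",np.round(s["ft_force"],1),"T",np.round(s["ft_torque"],2),round(s["width"],3),round(s["grip_force"])); return s
q=observe()["position"].copy() if hasattr(observe()["position"],"copy") else np.array(observe()["position"])
q=np.array(q)
print(movel([q[0],q[1],.0965+.012],speed=.03,guard=16)); s=st("lift")
ims={}
for c in("top","side"):
    ims[c]=read_camera(c); cv2.imwrite(f"pics/{c}5.png",cv2.cvtColor(ims[c],cv2.COLOR_RGB2BGR))
b=cv2.imread("pics/side5.png")[160:240,200:300]
cv2.imwrite("pics/lift5.png",cv2.resize(b,None,fx=5,fy=5,interpolation=2))
```

```text
False
lift 31.62 [0.5394 0.0288 0.1081] F [ 1.  -0.1  0.3] T [-0.05  0.02  0.04] 0.577 72
```

View pics/lift5.png

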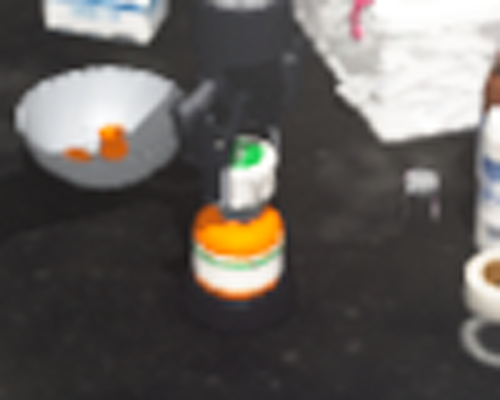

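The cap came free with no pull, and the picture shows it raised above the bottle. Now I'll lift it to the final height.

Run:
```python
from mot import *
movel([.5385,.028,.161],speed=.06); sleep(.8); s=observe()
print(s["clock"],s["position"],np.round(s["ft_force"],1),s["width"],s["grip_force"],np.abs(s["qvel"]).max())
ims={}
for c in("top","side"):
    ims[c]=read_camera(c); cv2.imwrite(f"pics/{c}6.png",cv2.cvtColor(ims[c],cv2.COLOR_RGB2BGR))
b=cv2.imread("pics/side6.png")[140:290,180:310]
cv2.imwrite("pics/fin.png",cv2.resize(b,None,fx=4,fy=4,interpolation=2))
```

```text
33.5417 [0.53848977 0.02800834 0.16100438] [-0.1 -0.4 -1. ] 0.5765698772618405 72.27879976853728 0.0871551636817821
```

View pics/fin.png

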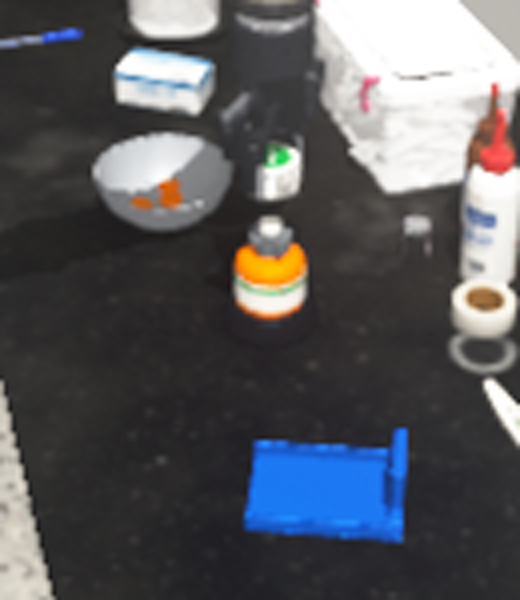

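The cap is held upright above the open neck, the tray is flat and empty, and the tablets are in the bowl.

```bash
python3 -c "
from rig import *
print(job_done())"
```

```text
the job is handed in; nothing more can be done
None
```

The job is handed in at about 34 s: all three tablets are in the bowl, the empty tray is flat back in its original place, and the freed cap is held upright and still, about 6.4 cm above its closed position on the bottle.

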